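Hang the tube holder on the twin studs of its stand and put the tube in it

TASK

Hang the white test-tube holder that stands on the bench on the two headed studs of the upright stand: find the height of the studs (their bar can be clamped higher or lower), bring both keyholes over the stud heads, press the holder flat to the panel against the spring catch and slide it down until it is fully home and the catch springs out into its hole. Then draw the capped tube out of the tube rack and stand it in the middle hole of the hung holder. Be gentle: feel your way, never lean hard on the stand, and leave the flask, the beaker and the dropper bottle undisturbed.

Things in the scene. Friction and masses are not known exactly. Their poses are not given: they have to be found in the camera images.
- holder_grip (a point): Centre of the grip tab of the tube holder, a loose white plastic shelf (about 0.22 kg, 116 wide in y, 80 deep in x) that stands upright on the bench, its back plate to its +x. Tab: 10 thick (x), 34 wide (y), rising from the plate's top edge, 118 above the holder's underside, to 168; this point 150 above it, 5 in front of the plate's back face. Axes: x to the back, y along the plate, z up.
- holder_home (a point): Point on the back face of the holder's 5 mm plate, midway between its keyholes, 100 above the underside, 50 below holder_grip. Same axes. Keyholes at y = +-38: slot 9 wide, its closed upper end 3 above this point; below it opens into a 15 mm round entry hole centred 14 below this point. An 11 mm hole for the catch is at this point. Fully home, it lies on the panel face at the studs' height.
- holder_hole (a point): Centre of the middle one of three 21 mm tube holes in the holder's shelf, at its upper face, 62 above the holder's underside, 58 in front of the plate's back face; the others 36 to either side. The bottom of the socket in which a tube stands is 48 below this point. Same axes as holder_grip.
- stand: Fixed stand, white slotted panel 126 wide, top 158 above the bench. Origin: on the bench under the middle of the panel's front face; x into the panel, y along it, z up. Two steel studs at y = +-38, level, on a bar clamped somewhere in the slots, 121 to 149 above the bench: not measured, find it. Neck 6 across, 7 long; then a 12 mm head, 4 thick, ending 11 before the face. Catch midway between.
- catch (a joint): Spring catch midway between the studs, level with them: a round steel nose 9 across. Value in m: 0 sprung out, 4 mm proud of the panel; grows as it is pushed in; 0.004 flush. It takes 1.4 N to start and about 4 N to push flush. The plate pressed flat on the panel holds it in; only when the plate's catch hole comes before it, fully home, does it spring out again.
- tube_center (a point): Centre (60 above its lower end) of the one loose test tube, 16 mm thick, 120 long with its light grey cap (19 across, on the top 20), 0.02 kg, upright in a fixed white tube rack (58 x 180, 75 high), its lower end 4 above the bench. z along the tube, cap up. It has 0.5 mm play in the rack, so draw it straight up. Grip it between the rack's top and 105 above its lower end.
- flask: Small conical glass flask, 51 across, 85 high, loose on the bench; origin at the centre of its underside. Leave it alone.
- beaker: Small glass beaker, 62 across, 60 high, loose on the bench; origin at the centre of its underside. Leave it alone.
- dropper: Brown dropper bottle, 36 across, 98 high, loose on the bench; origin at the centre of its underside. Leave it alone.

How it is judged (in metres and radians):
On the way:
1. the holder hangs fully home on both studs, flat on the panel, with the catch sprung out into its hole (x of holder_home in the frame of stand between -0.0028 and 0.002 m and y of holder_home in the frame of stand between -0.004 and 0.004 m and z of holder_home in the frame of stand between 0.118 and 0.152 m and value of joint catch below 0.001 m and angle between holder_home's own z axis and vertical below 0.06 rad), for 0.2 s.
At the end, for the whole second after the job is handed in: The holder hangs home on both studs: flat on the panel (2.8 mm), upright (0.06 rad), centred sideways (4 mm), the catch sprung out in its hole (1 mm). The tube stands upright (0.15 rad) in the middle hole (6 mm), down in its socket (6 mm). All is released (all of step 1 and horizontal distance between tube_center and holder_hole below 0.006 m and z of tube_center in the frame of holder_hole between 0.006 and 0.018 m and angle between tube_center's own z axis and vertical below 0.15 rad); the robot touches nothing.
It fails at once if the stand is leaned on hard (contact force between stand and anything else above 28 N).
It fails at once if the flask is disturbed (distance of flask from where it was at the start of the episode above 0.03 m or angle between flask's own z axis and vertical above 0.4 rad).
It fails at once if the beaker is disturbed (distance of beaker from where it was at the start of the episode above 0.03 m or angle between beaker's own z axis and vertical above 0.4 rad).
It fails at once if the dropper bottle is disturbed (distance of dropper from where it was at the start of the episode above 0.03 m or angle between dropper's own z axis and vertical above 0.4 rad).
It also fails if it takes over 70 s, if anything falls off the work surface, if the arm or the gripper's body presses on something with over 40 N, if the wrist force passes 120 N, or if a joint passes its speed limit or range.

ROBOT

A 7-joint arm with a two-finger parallel gripper is mounted at the origin on a cart in front of the work surface, level with it; the furniture and walls round the work are solid. World frame = base frame: x ahead of the robot, y to its left, z up, the work surface at z = 0. Lengths are in mm, angles in degrees, forces in N, time in s.
With the tool pointing down it reaches from about 425 to 875 mm from the base axis. Payload 4.7 kg.
Tool frame: the origin (TCP) lies at the very end of the fingers, on their centre line; the grasp point (between the pads) lies 19 mm behind it; z points along the fingers, y is the line along which they close (so a half turn about z gives the same grasp; the last joint's range is limited). The gripper opens to 85 mm and grips with 20 to 120 N. Pads are 22 mm wide; open, the fingers measure 114 mm over their backs; the gripper's body (76 mm by 85 mm) begins 54 mm behind the grasp point. The pads swing forward as they close: fully open they stand 13 mm farther back than shut.
Start: joints at [-66.171, 18.392, -4.016, 83.108, 1.295, 78.541, -3.26], TCP at [254.227, 598.242, 231.349] pointing down, gripper open.
Joint ranges: [-163.93, 163.93], [-17.29, 119.83], [-79.2, 71.16], [3.27, 140.29], [-89.18, 269.18], [5.43, 117.66], [-154.24, 154.24]. Speed limits (degrees/s): [147.25, 147.25, 180, 180, 180, 180, 180].

INTERFACE

Orientations are given as [roll, pitch, yaw] about the fixed x, y, z axes, in that order (R = Rz(yaw) Ry(pitch) Rx(roll)).
In Python, from rig import bot gives the robot as it stands.
- The arm moves only by the tool drive_tool, never from a script. Its argument "series" is a list of rows, each a list of 7 numbers: the gripper's target within -1 to 1 (fully open at 1, half-way at 0, shut at -1), then the shift along the world's x, y, z in cm, then the turn, a rotation vector about the world's x, y, z in degrees. In form: [[hand, dx, dy, dz, ax, ay, az], ...]. A call has 1 to 8 rows; each row is the pose to reach, as a shift and turn from the pose commanded when the call began; what a row does not reach only later rows make up. A row lasts 1/8 s, in which the tool goes at most 62.5 mm and 10.7 degrees, less where a joint would pass 70% of its speed; a pose out of reach is approached as far as the arm can. A call with a gripper value outside its range is refused whole. The fingers move at their own pace and stop on an object; "force" is the grip in N (left out, the last holds). Time passes only in rows, so rows that repeat a pose let the fingers close. It gives the time, the measured TCP pose, the force, the opening and the grip force at its end, in the units of the state.
- bot.state(): the state, without advancing time (a new reading comes with each control period).
- bot.capture(name): name is "side" or "top"; returns the picture (400x640x3 uint8, red, green, blue); there is no depth.
- bot.get_calibration(name): a dict with "mtx" (3x3 intrinsics, pixels), "k1" (the pictures are not rectified: a ray, as slopes to the right and down, at radius r is drawn at 1 + k1 r^2 times it, then the intrinsics apply), "xyz" and "attitude" of the camera in the world. Camera axes: x right, y down, z forward; pixel columns grow to the right and rows downward; lengths in mm; the calibration is good to about 2 mm. A picture is of the moment at which its call begins. get_calibration takes no time and is no camera call.
- bot.finish_job(): hands the job in; it is judged then, once.
The state is a dict: "time": time; "joints": joint angles; "dq": joint speeds; "joint_torque": joint torques, N m; "tool_pos": TCP position; "eef_rot": TCP orientation; "ft_force": force on the tool from outside, world axes, zero at the start; "moment": the same for the moment, N m; "grip_width": opening from 0.0 (shut) to 1.0 (fully open); "grip_force": force on a finger pad.
Only numpy, scipy, OpenCV 4.12 (cv2) and the standard library are available. Lean on these libraries where they do the work, as an engineer would, in place of code of your own. Each camera call takes 0.05 s, during which the arm holds its last target. There are 200 camera calls.

## Working session

There is one attempt and no reset: what is moved stays moved. The work goes in short steps, Python scripts to look and compute and a tool call to move; the robot and the scene stay as the last step left them, time stands still between calls to the robot, and variables do not carry over. Pictures are saved under pics/ and viewed, at most 10 in all, crops included, and the job is handed in when it is done.

Besides the shell and the picture viewer there is one more tool, called by a JSON object that holds its "api" and its "payload". drive_tool: Moves the arm, as the interface text tells. Its arguments: {"type":"object","properties":{"series":{"type":"array","items":{"type":"array","items":{"type":"number"}}},"force":{"type":"number"}},"required":["series"]}

```bash
mkdir -p pics; ls; python3 - <<'E'
from rig import bot
import cv2
for n in("side","top"):
    cv2.imwrite(f"pics/{n}0.png",bot.capture(n)[:,:,::-1])
    print(bot.get_calibration(n))
print(bot.state())
E
```

```text
pics
{'mtx': array([[383.02097569,   0.        , 318.99160938],
       [  0.        , 383.02097569, 201.70903572],
       [  0.        ,   0.        ,   1.        ]]), 'k1': -0.01733251641815571, 'xyz': array([471.26457246, 886.26652517, 729.27894975]), 'attitude': array([-126.60995622,    0.23624448, -175.7510229 ])}
{'mtx': array([[483.95660958,   0.        , 321.4272925 ],
       [  0.        , 483.95660958, 204.64124076],
       [  0.        ,   0.        ,   1.        ]]), 'k1': -0.11304135571277231, 'xyz': array([ 312.89617493,   51.97583867, 1719.99252327]), 'attitude': array([-172.07565271,   -0.74831239,  -91.39748316])}
{'time': 0.1, 'joints': array([-66.17226287,  18.4350373 ,  -4.01443234,  83.16825596,
         1.29488839,  78.54190787,  -3.26430023]), 'dq': array([ 0.08291652, -0.10223363, -0.07356293, -0.23223723,  0.0237581 ,
        0.03634482, -0.06441976]), 'joint_torque': array([ 1.70832382e-04, -4.94878399e+01, -3.83654516e-01, -3.15210950e+01,
        1.31035812e-02,  7.45638215e-03, -1.10530524e-05]), 'tool_pos': array([254.04682759, 597.76578635, 230.32717131]), 'eef_rot': array([-1.79900022e+02,  5.78195651e-03,  1.56976505e+02]), 'ft_force': array([-0.31980534,  0.21056303,  0.03697306]), 'moment': array([0.00457729, 0.02085606, 0.06637734]), 'grip_force': 0.0, 'grip_width': 1.0005130709070962}
```

View pics/side0.png

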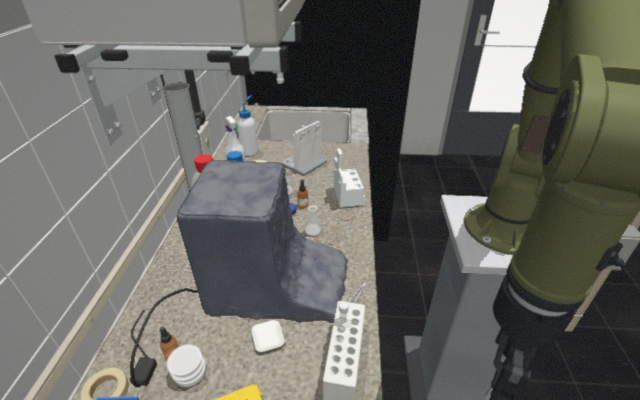

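View pics/top0.png

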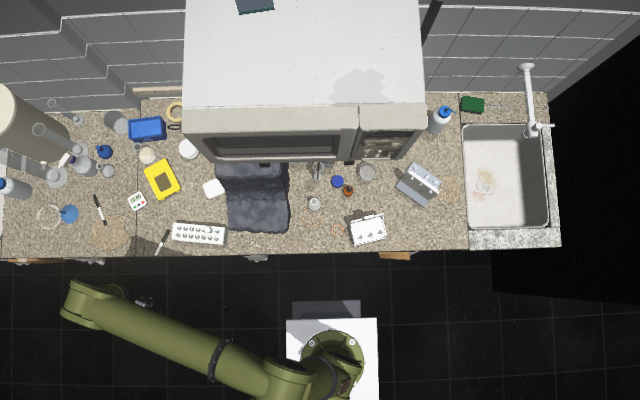

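Side view: stand near (305,150), holder near (348,185), rack near (345,345). Top view: stand (420,183), holder (368,230), rack (198,233) with the cap around (210,229). I'll zoom in on these.

```bash
cat > h.py <<'E'
import numpy as np, cv2
from scipy.spatial.transform import Rotation as R
from scipy.optimize import least_squares
from rig import bot
def cam(n):
    c=bot.get_calibration(n); return c,R.from_euler('xyz',c['attitude'],degrees=True).as_matrix()
def proj(n,P):
    c,r=cam(n); q=(np.atleast_2d(P)-c['xyz'])@r
    s=q[:,:2]/q[:,2:]; s=s*(1+c['k1']*(s**2).sum(1,keepdims=True))
    return s@c['mtx'][:2,:2].T+c['mtx'][:2,2]
def ray(n,uv):
    c,r=cam(n); d=np.array([c['k1'],0,0,0,0.])
    s=cv2.undistortPoints(np.array([[uv]],float),c['mtx'],np.array([c['k1'],0,0,0.]))[0,0]
    return c['xyz'],r@np.array([*s,1])
def onz(n,uv,z):
    o,v=ray(n,uv); return o+v*(z-o[2])/v[2]
def crop(n,name,x0,y0,w,h,k,im=None):
    im=bot.capture(n) if im is None else im
    return cv2.resize(im[y0:y0+h,x0:x0+w,::-1],None,fx=k,fy=k,interpolation=cv2.INTER_CUBIC)
def fit(geom,obs,x0,free=3):
    """obs: list (cam,localpoint,uv); x=[x,y,yaw deg] at z=0"""
    def pose(x): 
        return R.from_euler('z',x[2],degrees=True).as_matrix(),np.array([x[0],x[1],0])
    def f(x):
        A,t=pose(x); return np.concatenate([proj(n,A@np.array(p)+t)[0]-uv for n,p,uv in obs])
    return least_squares(f,x0,loss='soft_l1')
E
python3 - <<'E'
from h import *
a=crop("side",0,270,110,110,110,5); b=crop("top",0,335,150,110,110,5)
a=cv2.resize(a,(400,400)); b=cv2.resize(b,(400,400))
s=bot.capture("side");t=bot.capture("top")
A=crop("side",0,275,115,100,75,8,s);cv2.imwrite("pics/a.png",A)
B=crop("top",0,340,155,105,75,0,t) if 0 else crop("top",0,340,155,105,95,6,t);cv2.imwrite("pics/b.png",B)
C=np.vstack([crop("side",0,310,280,80,120,5,s)]);D=crop("top",0,160,210,80,50,5,t)
D=cv2.copyMakeBorder(D,0,C.shape[0]-D.shape[0],0,0,cv2.BORDER_CONSTANT);cv2.imwrite("pics/c.png",np.hstack([C,D]))
for uv,n in(((420,183),'t'),((368,230),'t'),((198,233),'t')):print(onz("top",uv,70))
E
```

```text
[ 610.47915991 -321.08863889   70.        ]
[ 450.68457945 -132.58845552   70.        ]
[453.36898196 450.50996587  70.        ]
```

View pics/a.png

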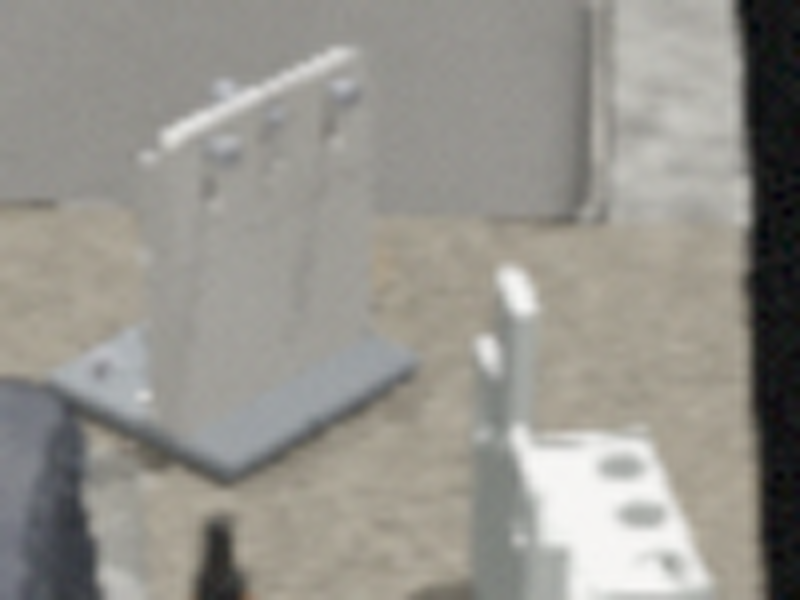

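View pics/b.png

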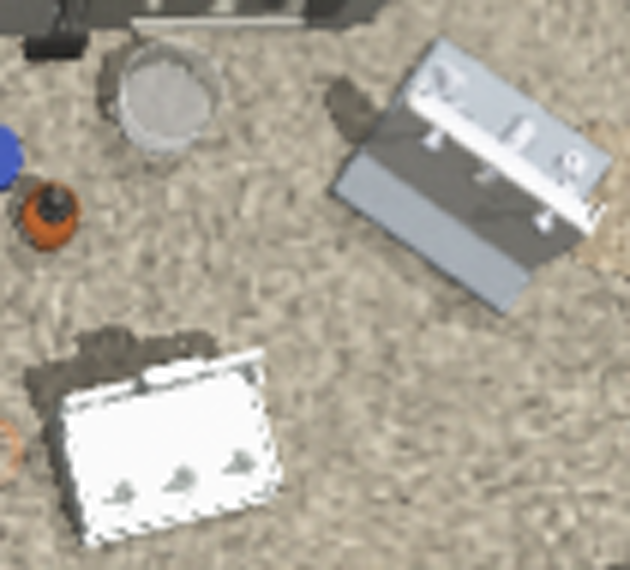

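View pics/c.png

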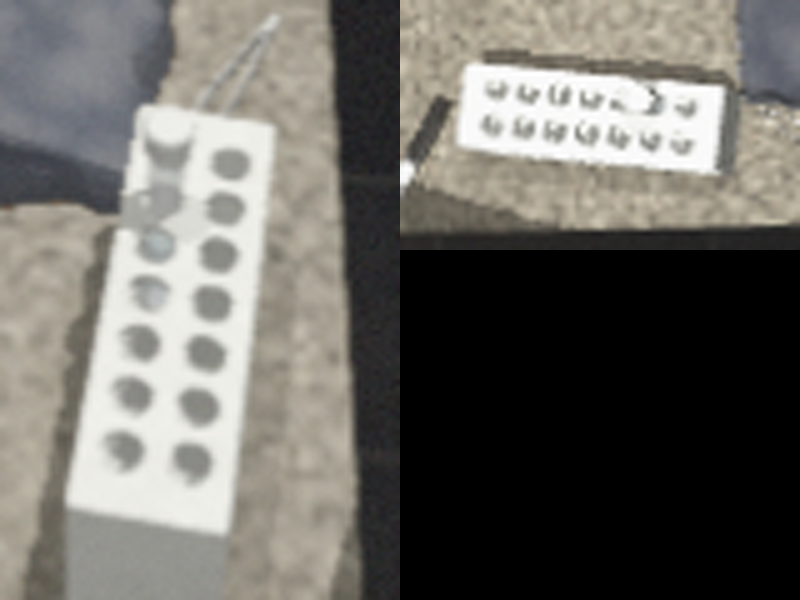

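Readings:
- Crop a: stud heads at (222,150) and (343,92), catch at (275,115), holder holes at (622,466), (642,513) and (665,562), tab top at (517,285).
- Crop b: studs at (433,138) and (545,220), holder holes at (122,493), (181,480) and (241,463).
- Crop c: the capped tube is in the back row, second hole from the far end.

I'll fit the poses from these.

```bash
cat > m.py <<'E'
from h import *
a=lambda u,v:np.array([u/8+275-.5,v/8+115-.5]); b=lambda u,v:np.array([u/6+340-.5,v/6+155-.5])
S,T="side","top"
ob=[(S,(-58,36,62),a(665,562)),(S,(-58,0,62),a(642,513)),(S,(-58,-36,62),a(622,466)),(S,(-5,0,168),a(517,283)),
(T,(-58,36,62),b(122,491)),(T,(-58,0,62),b(181,478)),(T,(-58,-36,62),b(241,461)),(T,(-80,58,62),b(88,545)),(T,(-80,-58,62),b(283,488)),
(T,(0,58,118),b(64,398)),(T,(0,-58,118),b(264,351))]
r=fit(0,ob,[500,-130,0]);print("holder",r.x,np.round(r.fun.reshape(-1,2),1).tolist())
def st(x): 
    A=R.from_euler('z',x[2],degrees=True).as_matrix();t=np.array([x[0],x[1],0]);h=x[3]
    o=[(S,(-9,38,h),a(222,150)),(S,(-9,-38,h),a(343,92)),(S,(-4,0,h),a(275,115)),(T,(-9,38,h),b(433,138)),(T,(-9,-38,h),b(545,220)),(T,(-4,0,h),b(485,174)),
    (S,(0,63,0),a(178,437)),(S,(0,-63,0),a(372,330)),(S,(0,-63,158),a(360,55)),(S,(0,63,158),a(165,147)),(T,(0,63,158),b(410,103)),(T,(0,-63,158),b(588,233))]
    return np.concatenate([proj(n,A@np.array(p)+t)[0]-uv for n,p,uv in o])
r=least_squares(st,[610,-320,-35,135],loss='soft_l1');print("stand",r.x,np.round(r.fun.reshape(-1,2),1).tolist())
# tube cap triangulation
us=np.array([170/5+309.5,132/5+279.5]);ut=np.array([(638-400)/5+159.5,97/5+209.5])
r=least_squares(lambda p:np.concatenate([proj(S,p)[0]-us,proj(T,p)[0]-ut]),[470,430,120]);print("cap",r.x,r.fun)
print([onz(T,((u-400)/5+159.5,v/5+209.5),75)[:2].round() for u,v in((497,90),(685,107),(491,126),(683,144))])
print([onz(S,(u/5+309.5,v/5+279.5),75)[:2].round() for u,v in((124,450),(190,460),(230,163),(162,200))])
for n,uv in((S,(313,228)),(S,(302,205)),(T,(314,204)),(T,(348,190)),(T,(368,172))): print(n,onz(n,uv,0 if n==S else 60)[:2].round())
E
python3 m.py
```

```text
holder [ 492.76237667 -125.21018737   13.09350627] [[-0.2, 0.4], [0.0, 0.2], [-0.0, 0.1], [0.2, 0.9], [-0.3, 0.6], [-0.1, 0.2], [-0.1, 0.4], [0.8, -0.6], [0.8, 0.5], [-0.0, -0.3], [0.1, -1.0]]
stand [ 599.21181588 -310.85489787  -38.22853361  147.36905916] [[0.2, -0.0], [0.4, -0.1], [0.3, 0.2], [-0.3, 0.0], [-0.5, -0.1], [1.1, -0.4], [0.2, 3.3], [-0.2, 3.4], [1.2, -1.3], [0.0, -0.8], [-0.4, -1.4], [0.7, -0.4]]
cap [461.62165678 407.46370148 122.21819141] [-0.06027121 -0.00983338 -0.00915725  0.10422512]
[array([473., 516.]), array([459., 385.]), array([448., 520.]), array([434., 387.])]
[array([474., 513.]), array([450., 515.]), array([436., 384.]), array([463., 404.])]
side [555.  37.]
side [599. -71.]
top [546.  50.]
top [593. -69.]
top [ 655. -141.]
```

Fits are consistent: holder at (493,-125) with yaw 13°, stand at (599,-311) with yaw -38°, studs about 147 high, tube at (462,407). Moving to the holder now.

{"api": "drive_tool", "payload": {"series": [[0,2,-4,0.5,0,0,-5],[0,4,-9,1,0,0,-10],[0,6,-14,1.5,0,0,-15],[0,8,-19,2,0,0,-20],[0,10,-24,2,0,0,-25],[0,12,-29,2,0,0,-30],[0,14,-34,2,0,0,-35],[0,15,-38,2,0,0,-40]]}}

```text
time: 1.3
tool_pos: [405.1, 215.8, 251.6]
eef_rot: [180.0, 0.0, 116.7]
ft_force: [0.4, 0.3, -0.6]
grip_width: 0.5
grip_force: 0.0
```

{"api": "drive_tool", "payload": {"series": [[0,1,-5,0,0,0,-2],[0,2,-10,0,0,0,-4],[0,3,-15,0,0,0,-6],[0,4,-20,0,0,0,-8],[0,5,-25,0,0,0,-10],[0,6,-30,0,0,0,-12],[0,7.5,-33,0,0,0,-13.9],[0,8.35,-34.4,0,0,0,-13.9]]}}

```text
time: 2.3
tool_pos: [487.9, -128.2, 251.6]
eef_rot: [180.0, 0.0, 102.9]
ft_force: [-0.0, 0.6, 0.4]
grip_width: 0.5
grip_force: 0.0
```

{"api": "drive_tool", "payload": {"series": [[0,0,0,-4,0,0,0],[0,0,0,-8,0,0,0],[0,0,0,-10,0,0,0],[0,0,0,-11,0,0,0],[0,0,0,-12,0,0,0],[0,0,0,-12,0,0,0]]}}

```text
time: 3.05
tool_pos: [487.7, -125.7, 131.3]
eef_rot: [-180.0, -0.0, 103.1]
ft_force: [0.1, -0.4, 0.4]
grip_width: 0.503
grip_force: 0.0
```

```bash
python3 - <<'E'
from h import *
A=crop("side",0,275,115,100,75,8);s=bot.state();print(s['tool_pos'],s['ft_force'],s['time'])
cv2.imwrite("pics/d.png",A)
E
```

```text
[ 488.02389461 -125.78268512  131.74086058] [0.1514688  0.5144788  0.26425092] 3.1
```

View pics/d.png

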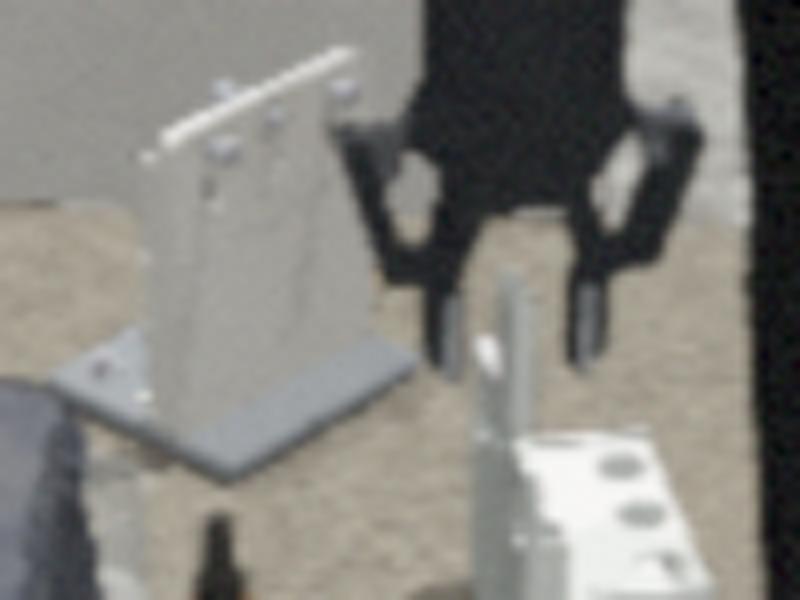

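The fingers (about 450 and 585) straddle the tab (about 517), centred. Closing on it.

{"api": "drive_tool", "payload": {"series": [[-0.4,0,0,0,0,0,0],[-0.6,0,0,0,0,0,0],[-0.8,0,0,0,0,0,0],[-1,0,0,0,0,0,0],[-1,0,0,0,0,0,0],[-1,0,0,0,0,0,0]], "force": 50}}

```text
time: 3.85
tool_pos: [488.0, -125.9, 131.8]
eef_rot: [180.0, 0.0, 103.1]
ft_force: [-1.5, -0.5, 6.0]
grip_width: 0.109
grip_force: 49.4
```

{"api": "drive_tool", "payload": {"series": [[-1,0,0,0.5,0,0,0],[-1,0,0,2,0,0,0],[-1,0,0,4,0,0,0],[-1,0,0,7,0,0,0],[-1,0,0,10,0,0,0],[-1,0,0,10,0,0,0]]}}

```text
time: 4.6
tool_pos: [489.4, -126.1, 233.9]
eef_rot: [179.7, 0.1, 103.1]
ft_force: [0.7, -0.4, -3.4]
grip_width: 0.111
grip_force: 48.8
```

{"api": "drive_tool", "payload": {"series": [[-1,1,-2,0,0,0,-7],[-1,2,-4.5,0,0,0,-14],[-1,3,-7,0,0,0,-22],[-1,4,-9,0,0,0,-30],[-1,5,-11,0,0,0,-38],[-1,6,-13,0,0,0,-46],[-1,6.8,-15,-2,0,0,-51.3],[-1,6.8,-15.2,-4,0,0,-51.3]]}}

```text
time: 5.6
tool_pos: [554.9, -279.2, 189.2]
eef_rot: [-179.9, 0.1, 51.7]
ft_force: [-0.7, -1.1, -2.7]
grip_width: 0.11
grip_force: 49.3
```

{"api": "drive_tool", "payload": {"series": [[-1,0,0,0,0,0,0],[-1,0,0,0,0,0,0]]}}

```text
time: 5.85
tool_pos: [555.8, -276.8, 191.4]
eef_rot: [-180.0, -0.0, 51.9]
ft_force: [-0.2, 0.4, -2.4]
grip_width: 0.111
grip_force: 49.3
```

```bash
python3 - <<'E'
from h import *
s=bot.capture("side");t=bot.capture("top")
A=crop("side",0,285,100,80,75,8,s)[:600];B=crop("top",0,375,140,75,75,8,t)
cv2.imwrite("pics/s1.png",s[:,:,::-1]);cv2.imwrite("pics/t1.png",t[:,:,::-1])
cv2.imwrite("pics/e.png",cv2.resize(np.hstack([A,B]),(800,387)))
s=bot.state();print(s['tool_pos'],s['eef_rot'],s['ft_force'],s['moment'],s['time'])
E
```

```text
[ 556.24241136 -277.17279413  192.24998971] [ 1.79933174e+02 -6.51930576e-02  5.18607472e+01] [ 0.48344786  0.46798436 -2.80860902] [ 0.01113716 -0.05306965 -0.03313197] 5.95
```

View pics/e.png

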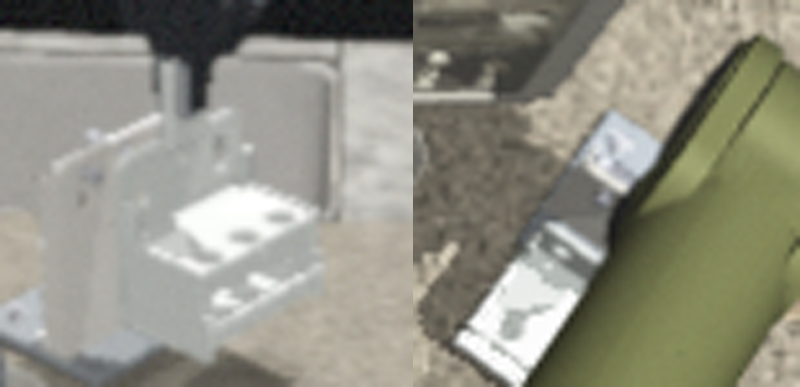

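Holder held upright about 50 mm off the panel; shelf holes in the crop at (207,256), (243,236) and (280,216). Next, compare with the prediction from the TCP pose.

```bash
python3 - <<'E'
from h import *
tcp=np.array([556.2,-277.2,192.2]);A=R.from_euler('z',51.86-90,degrees=True).as_matrix()
L=np.array([(-58,36,62),(-58,0,62),(-58,-36,62)])
o=np.array([[207,256],[243,236],[280,216]])/5.16+[285,100]-.5
def f(x): return (proj("side",(L+[5+x[0],x[1],-131.5+0])@A.T+tcp)-o).ravel()
print(f([0,0]).reshape(-1,2)); r=least_squares(f,[0,0]);print(r.x,r.fun)
# residuals for shifts: x,y,z jacobian
print(((f([5,0])-f([0,0])).reshape(-1,2)/5)[1],((f([0,5])-f([0,0])).reshape(-1,2)/5)[1])
d=A.T@(np.array([599.2,-310.9,0])-tcp);print("to panel local",d-[5,0,0])
E
```

```text
[[ 0.16625147 -0.07194808]
 [ 0.41221656 -0.11636815]
 [ 0.22494776 -0.03007249]]
[0.33007908 0.97256247] [-0.10792794  0.00292743  0.14492221 -0.0440108  -0.0357525   0.03988665]
[-0.22785679 -0.0960806 ] [-0.1977136   0.10730692]
to panel local [ 4.96322927e+01  5.09729357e-02 -1.92200000e+02]
```

{"api": "drive_tool", "payload": {"series": [[-1,0.8,-0.62,0.05,0,0,0],[-1,1.57,-1.24,0.1,0,0,0],[-1,2.2,-1.73,0.1,0,0,0],[-1,2.83,-2.22,0.1,0,0,0],[-1,2.83,-2.22,0.1,0,0,0],[-1,2.83,-2.22,0.1,0,0,0]]}}

```text
time: 6.7
tool_pos: [583.8, -300.0, 192.1]
eef_rot: [-180.0, 0.0, 51.8]
ft_force: [0.3, -0.7, -2.5]
grip_width: 0.11
grip_force: 49.4
```

{"api": "drive_tool", "payload": {"series": [[-1,0.08,-0.06,0,0,0,0],[-1,0.16,-0.12,0,0,0,0],[-1,0.24,-0.18,0,0,0,0],[-1,0.31,-0.25,0,0,0,0],[-1,0.35,-0.28,0,0,0,0],[-1,0.35,-0.28,0,0,0,0]]}}

```text
time: 7.45
tool_pos: [587.6, -302.9, 192.3]
eef_rot: [180.0, 0.0, 51.8]
ft_force: [-0.7, 0.4, -3.0]
grip_width: 0.111
grip_force: 49.3
```

{"api": "drive_tool", "payload": {"series": [[-1,0.08,-0.06,0,0,0,0],[-1,0.16,-0.12,0,0,0,0],[-1,0.2,-0.155,0,0,0,0],[-1,0.2,-0.155,0,0,0,0]]}}

```text
time: 7.95
tool_pos: [589.6, -304.4, 192.4]
eef_rot: [180.0, 0.0, 51.8]
ft_force: [0.8, -1.1, -3.0]
grip_width: 0.113
grip_force: 49.3
```

{"api": "drive_tool", "payload": {"series": [[-1,0.08,-0.06,0,0,0,0],[-1,0.16,-0.12,0,0,0,0],[-1,0.16,-0.12,0,0,0,0]]}}

```text
time: 8.32
tool_pos: [590.9, -305.3, 192.3]
eef_rot: [-180.0, 0.0, 51.8]
ft_force: [-2.2, 1.9, -2.1]
grip_width: 0.111
grip_force: 49.5
```

{"api": "drive_tool", "payload": {"series": [[-1,0.08,-0.06,0,0,0,0],[-1,0.12,-0.09,0,0,0,0],[-1,0.12,-0.09,0,0,0,0]]}}

```text
time: 8.7
tool_pos: [592.1, -306.3, 192.3]
eef_rot: [-180.0, 0.0, 51.8]
ft_force: [-2.9, 1.8, -1.0]
grip_width: 0.113
grip_force: 49.5
```

{"api": "drive_tool", "payload": {"series": [[-1,0.08,-0.06,0,0,0,0],[-1,0.12,-0.09,0,0,0,0],[-1,0.12,-0.09,0,0,0,0]]}}

```text
time: 9.07
tool_pos: [592.8, -306.8, 192.2]
eef_rot: [-179.9, 0.0, 51.8]
ft_force: [-4.9, 2.6, 0.3]
grip_width: 0.109
grip_force: 49.7
```

{"api": "drive_tool", "payload": {"series": [[-1,0.08,-0.06,0,0,0,0],[-1,0.08,-0.06,0,0,0,0]]}}

```text
time: 9.32
tool_pos: [593.0, -307.0, 192.1]
eef_rot: [-179.8, 0.0, 51.8]
ft_force: [-6.1, 2.9, 2.2]
grip_width: 0.111
grip_force: 49.9
```

{"api": "drive_tool", "payload": {"series": [[-1,0,0,-0.15,0,0,0],[-1,0,0,-0.3,0,0,0],[-1,0,0,-0.4,0,0,0],[-1,0,0,-0.4,0,0,0]]}}

```text
time: 9.82
tool_pos: [593.3, -306.5, 188.0]
eef_rot: [-179.8, -0.0, 51.8]
ft_force: [-5.3, 4.2, -0.3]
grip_width: 0.107
grip_force: 49.9
```

{"api": "drive_tool", "payload": {"series": [[-1,0,0,-0.15,0,0,0],[-1,0,0,-0.3,0,0,0],[-1,0,0,-0.45,0,0,0],[-1,0,0,-0.55,0,0,0],[-1,0,0,-0.55,0,0,0]]}}

```text
time: 10.45
tool_pos: [593.3, -306.8, 185.2]
eef_rot: [-179.8, -0.1, 51.9]
ft_force: [-10.1, 6.7, 11.9]
grip_width: 0.114
grip_force: 51.6
```

{"api": "drive_tool", "payload": {"series": [[-1,0,0,-0.1,0,0,0],[-1,0,0,-0.2,0,0,0],[-1,0,0,-0.25,0,0,0],[-1,0,0,-0.25,0,0,0]]}}

```text
time: 10.95
tool_pos: [592.9, -306.9, 179.7]
eef_rot: [-179.8, 0.0, 51.8]
ft_force: [-6.3, 3.5, -1.0]
grip_width: 0.107
grip_force: 49.7
```

{"api": "drive_tool", "payload": {"series": [[-1,0,0,-0.05,0,0,0],[-1,0,0,-0.1,0,0,0],[-1,0,0,-0.1,0,0,0]]}}

```text
time: 11.32
tool_pos: [593.0, -306.8, 178.7]
eef_rot: [-179.8, 0.0, 51.8]
ft_force: [-6.2, 2.6, 0.2]
grip_width: 0.113
grip_force: 49.7
```

{"api": "drive_tool", "payload": {"series": [[-1,0,0,-0.05,0,0,0],[-1,0,0,-0.1,0,0,0],[-1,0,0,-0.1,0,0,0]]}}

```text
time: 11.7
tool_pos: [593.1, -306.8, 177.8]
eef_rot: [-179.8, 0.0, 51.8]
ft_force: [-6.9, 3.2, 0.1]
grip_width: 0.107
grip_force: 49.8
```

{"api": "drive_tool", "payload": {"series": [[-1,0,0,-0.05,0,0,0],[-1,0,0,-0.1,0,0,0],[-1,0,0,-0.1,0,0,0]]}}

```text
time: 12.08
tool_pos: [593.2, -306.8, 177.2]
eef_rot: [-179.8, -0.0, 51.8]
ft_force: [-7.0, 4.3, 0.9]
grip_width: 0.113
grip_force: 50.1
```

{"api": "drive_tool", "payload": {"series": [[-1,0,0,-0.05,0,0,0],[-1,0,0,-0.1,0,0,0],[-1,0,0,-0.1,0,0,0]]}}

```text
time: 12.45
tool_pos: [593.2, -306.7, 176.7]
eef_rot: [-179.8, -0.0, 51.9]
ft_force: [-7.0, 4.9, 3.4]
grip_width: 0.109
grip_force: 50.4
```

{"api": "drive_tool", "payload": {"series": [[-1,0,0,-0.05,0,0,0],[-1,0,0,-0.1,0,0,0],[-1,0,0,-0.1,0,0,0]]}}

```text
time: 12.82
tool_pos: [593.3, -306.8, 176.5]
eef_rot: [-179.8, -0.0, 51.9]
ft_force: [-7.4, 4.8, 7.0]
grip_width: 0.116
grip_force: 50.9
```

```bash
python3 - <<'E'
from h import *
s=bot.capture("side");A=crop("side",0,285,95,80,70,8,s)
cv2.imwrite("pics/s2.png",s[:,:,::-1]);cv2.imwrite("pics/f.png",A)
s=bot.state();print(s['tool_pos'],s['eef_rot'],s['ft_force'],s['moment'],s['time'])
tcp=s['tool_pos'];A=R.from_euler('z',51.86-90,degrees=True).as_matrix()
L=np.array([(-58,36,62),(-58,0,62),(-58,-36,62),(0,58,118),(0,-58,118)])
print((proj("side",(L+[5,0,-131.5])@A.T+tcp)-[285,95])*8+4)
E
```

```text
[ 593.25569175 -306.73781083  176.50362904] [-1.79797859e+02 -4.77434528e-02  5.18608957e+01] [-8.71326254  6.13848292  7.87109024] [1.3818257  1.99398649 0.4006105 ] 12.875
[[238.16438512 432.42440093]
 [295.76033468 401.96587559]
 [351.50089916 372.49519239]
 [ 97.96050533 286.612191  ]
 [286.18680835 198.38830542]]
```

View pics/f.png

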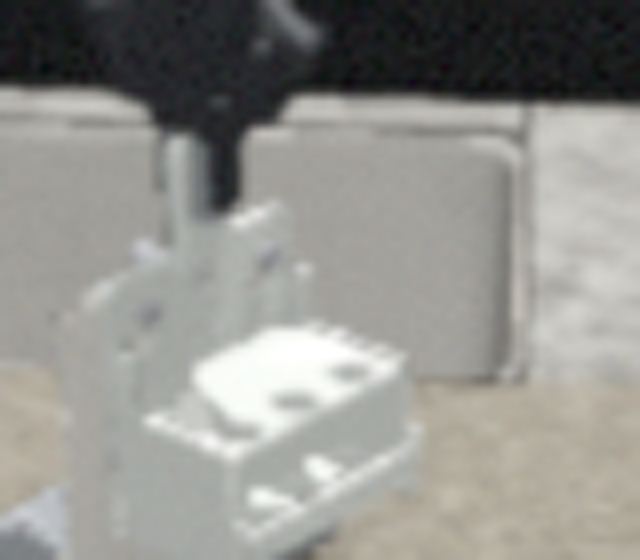

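Both stud heads show in front of the plate, at about (150,315) and (268,255). I'll compute their height relative to the plate.

```bash
python3 - <<'E'
from h import *
tcp=np.array([593.3,-306.8,176.5]);A=R.from_euler('z',51.86-90,degrees=True).as_matrix()
for k in(86,94,97,100,103):
    L=np.array([(-11,38,k),(-11,-38,k)])
    print(k,((proj("side",(L+[5,0,-131.5])@A.T+tcp)-[285,95])*8+4).round().tolist())
im=cv2.imread("pics/s2.png").astype(int)
sub=im[110:142,298:326].mean(2).round().astype(int)
print('\n'.join(' '.join(map(str,r)) for r in sub))
E
```

```text
86 [[153.0, 348.0], [274.0, 288.0]]
94 [[152.0, 331.0], [274.0, 271.0]]
97 [[152.0, 324.0], [274.0, 265.0]]
100 [[152.0, 318.0], [274.0, 259.0]]
103 [[152.0, 311.0], [274.0, 252.0]]
141 146 149 150 146 124 82 52 52 45 43 45 40 38 42 39 39 39 68 83 92 114 140 153 151 149 151 153
169 169 171 169 171 166 136 93 89 87 83 63 42 39 41 38 41 73 142 173 179 181 184 175 161 160 162 165
169 166 167 164 165 163 138 117 154 165 136 95 60 42 38 41 50 111 158 173 175 178 177 171 164 165 165 166
160 159 159 155 157 154 135 140 177 179 149 117 91 58 41 36 66 125 157 161 161 162 162 163 160 161 162 162
158 158 156 158 158 155 134 143 173 175 147 119 101 61 42 37 64 129 156 158 159 162 161 160 160 160 159 159
157 157 157 156 158 155 136 145 171 170 147 123 100 61 39 36 60 125 157 160 160 160 160 160 161 157 161 159
157 156 157 156 156 155 134 139 164 169 146 122 102 62 41 41 55 122 157 160 161 160 161 159 159 159 159 160
159 158 158 158 157 155 131 134 165 167 145 123 101 63 36 41 57 123 155 159 159 159 159 159 160 160 159 157
159 158 158 160 157 153 134 131 164 168 148 123 105 72 46 41 57 126 157 162
[... 1899 characters left out ...]
 181 177 177 182 197 202 186
165 164 162 162 160 156 161 160 162 164 161 163 164 169 175 172 174 169 174 199 223 234 236 235 235 234 219 203
166 163 156 157 168 170 167 164 163 164 163 167 166 166 172 175 182 186 214 237 245 249 250 250 252 253 250 245
168 165 154 157 170 173 166 163 162 164 165 167 167 172 183 202 224 234 242 248 251 253 255 255 255 255 255 255
169 173 183 178 170 168 164 163 164 163 164 171 177 200 224 238 245 248 250 252 255 255 255 255 255 255 255 255
168 174 177 171 161 163 164 165 163 162 168 194 223 238 245 249 249 251 250 252 252 253 252 253 252 252 252 248
169 169 172 167 159 163 163 163 163 165 172 216 243 249 249 250 250 250 250 250 250 250 251 250 249 250 248 239
```

{"api": "drive_tool", "payload": {"series": [[-1,-0.06,0.05,0.05,0,0,0],[-1,-0.12,0.1,0.1,0,0,0],[-1,-0.12,0.1,0.1,0,0,0]]}}

```text
time: 13.25
tool_pos: [593.1, -306.5, 176.6]
eef_rot: [-180.0, -0.0, 51.8]
ft_force: [-4.1, 2.7, 0.7]
grip_width: 0.11
grip_force: 50.0
```

{"api": "drive_tool", "payload": {"series": [[-1,0,0,0.1,0,0,0],[-1,0,0,0.2,0,0,0],[-1,0,0,0.25,0,0,0],[-1,0,0,0.25,0,0,0]]}}

```text
time: 13.75
tool_pos: [592.8, -306.6, 178.2]
eef_rot: [-179.9, 0.0, 51.8]
ft_force: [-2.6, 2.1, -7.3]
grip_width: 0.11
grip_force: 48.9
```

Lifting is resisted after about 1.6 mm, so the catch is engaged. I'll seat the holder and release it.

{"api": "drive_tool", "payload": {"series": [[-1,0,0,-0.15,0,0,0],[-1,0,0,-0.25,0,0,0],[-1,0,0,-0.25,0,0,0],[-0.9,0,0,-0.25,0,0,0],[-0.7,0,0,-0.25,0,0,0],[-0.4,0,0,-0.25,0,0,0],[-0.4,0,0,-0.25,0,0,0]]}}

```text
time: 14.62
tool_pos: [594.1, -307.7, 177.4]
eef_rot: [179.8, -0.0, 51.8]
ft_force: [-0.2, -0.8, 0.1]
grip_width: 0.302
grip_force: 0.0
```

{"api": "drive_tool", "payload": {"series": [[-0.4,0,0,1,0,0,0],[-0.4,0,0,3,0,0,0],[-0.4,0,0,6,0,0,0],[-0.4,-2,2,9,0,0,0],[-0.4,-5,6,10,0,0,5],[-0.4,-7,10,10,0,0,10],[-0.4,-9,15,10,0,0,15],[-0.4,-11,20,10,0,0,20]]}}

```text
time: 15.62
tool_pos: [482.8, -106.2, 278.0]
eef_rot: [179.8, -0.1, 71.9]
ft_force: [0.7, 0.3, -0.6]
grip_width: 0.296
grip_force: 0.0
```

```bash
python3 - <<'E'
from h import *
s=bot.capture("side");t=bot.capture("top");A=crop("side",0,285,105,80,75,8,s)[:600];B=crop("top",0,375,140,75,75,8,t)
cv2.imwrite("pics/s3.png",s[:,:,::-1]);cv2.imwrite("pics/g.png",cv2.resize(np.hstack([A,B]),(800,387)))
s=bot.state();print(s['tool_pos'],s['eef_rot'],s['ft_force'],s['time'],s['joints'])
E
```

```text
[ 482.52992541 -101.146015    277.90806297] [179.96572327  -0.31589917  72.34531488] [-0.69984383 -0.22973279 -0.20978449] 15.725 [-35.49801111  -4.49910296  42.63044686 102.00884827   2.77371595
  81.22260461 -11.02938236]
```

View pics/g.png

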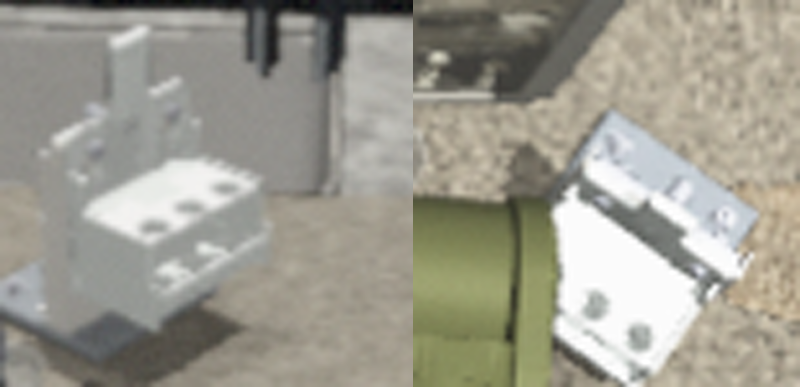

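Holder hangs level with its back plate on the panel; shelf holes in the left half at (152,227), (191,207) and (227,187), and the catch is visible at (131,125). Next: the target hole and the clearance to the dark bag beside the rack.

```bash
python3 - <<'E'
from h import *
o=np.array([[152,227],[191,207],[227,187]])/5.16+[285,105]-.5
print([onz("side",p,107.1).round(1).tolist() for p in o])
A=R.from_euler('z',-38.2,degrees=True).as_matrix()
hp=np.array([599.2,-310.9,107.1])+A@[-58,0,0];print("pred",hp)
g=np.array([593.9,-307.5,0])+A@[-53,0,0];print("from tcp",g)
for z in(100,150,200,250):
  print(z,[onz("side",p,z)[:2].round().tolist() for p in((282,205),(188,215),(289,240),(347,262))],[onz("top",p,z)[:2].round().tolist() for p in((216,165),(228,230),(290,165),(290,230))])
E
```

```text
[[574.9, -245.9, 107.1], [551.5, -274.8, 107.1], [529.3, -304.5, 107.1]]
pred [ 553.6203002  -275.03231307  107.1       ]
from tcp [ 552.24958466 -274.72435505    0.        ]
100 [[636.0, 64.0], [878.0, 124.0], [598.0, 202.0], [456.0, 267.0]] [[683.0, 384.0], [459.0, 341.0], [677.0, 129.0], [454.0, 133.0]]
150 [[623.0, 129.0], [845.0, 185.0], [588.0, 257.0], [457.0, 316.0]] [[672.0, 373.0], [454.0, 333.0], [666.0, 127.0], [450.0, 130.0]]
200 [[610.0, 194.0], [813.0, 245.0], [578.0, 311.0], [458.0, 365.0]] [[660.0, 363.0], [450.0, 324.0], [655.0, 125.0], [446.0, 128.0]]
250 [[597.0, 260.0], [781.0, 306.0], [568.0, 365.0], [460.0, 414.0]] [[649.0, 353.0], [445.0, 315.0], [643.0, 122.0], [441.0, 125.0]]
```

{"api": "drive_tool", "payload": {"series": [[-0.35,-2,4,0,0,0,8],[-0.35,-4,8,0,0,0,16],[-0.35,-6,13,0,0,0,24],[-0.35,-7.5,18,0,0,0,32],[-0.35,-8,23,0,0,0,40],[-0.35,-8,28,0,0,0,48],[-0.35,-8,33,0,0,0,56],[-0.35,-8,38,0,0,0,64]]}}

```text
time: 16.73
tool_pos: [404.4, 274.2, 278.0]
eef_rot: [179.8, 0.0, 135.9]
ft_force: [0.0, -1.2, -0.0]
grip_width: 0.327
grip_force: 0.0
```

{"api": "drive_tool", "payload": {"series": [[-0.35,1,4,0,0,0,5.9],[-0.35,2,8,0,0,0,5.9],[-0.35,4,11,0,0,0,5.9],[-0.35,5,13.4,-3,0,0,5.9],[-0.35,5.9,13.4,-6,0,0,5.9],[-0.35,5.9,13.4,-8,0,0,5.9],[-0.35,5.9,13.4,-10,0,0,5.9],[-0.35,5.9,13.4,-10,0,0,5.9]]}}

```text
time: 17.73
tool_pos: [462.0, 406.3, 175.3]
eef_rot: [-179.9, 0.0, 141.6]
ft_force: [-0.0, 0.3, 0.3]
grip_width: 0.328
grip_force: 0.0
```

{"api": "drive_tool", "payload": {"series": [[0,0,0,0,0,0,0],[0,0,0,-3,0,0,0],[0,0,0,-5,0,0,0],[0,0,0,-7,0,0,0],[0,0,0,-9,0,0,0],[0,0,0,-9,0,0,0]]}}

```text
time: 18.48
tool_pos: [461.1, 406.1, 84.2]
eef_rot: [-179.8, -0.0, 141.7]
ft_force: [-0.2, -0.1, -0.1]
grip_width: 0.499
grip_force: 0.0
```

{"api": "drive_tool", "payload": {"series": [[-0.2,0,0,0,0,0,0],[-0.4,0,0,0,0,0,0],[-0.5,0,0,0,0,0,0],[-0.6,0,0,0,0,0,0],[-0.7,0,0,0,0,0,0],[-0.7,0,0,0,0,0,0]], "force": 20}}

```text
time: 19.23
tool_pos: [462.2, 406.9, 86.8]
eef_rot: [-180.0, 0.0, 141.7]
ft_force: [-1.2, -2.8, 3.8]
grip_width: 0.184
grip_force: 19.6
```

{"api": "drive_tool", "payload": {"series": [[-1,-0.05,-0.07,0,0,0,0],[-1,-0.05,-0.07,0,0,0,0],[-1,-0.05,-0.07,0.1,0,0,0]]}}

```text
time: 19.6
tool_pos: [461.7, 406.6, 87.1]
eef_rot: [180.0, 0.0, 141.7]
ft_force: [1.0, -0.0, 0.2]
grip_width: 0.182
grip_force: 19.4
```

Side force is gone. Drawing it straight up.

{"api": "drive_tool", "payload": {"series": [[-1,0,0,1,0,0,0],[-1,0,0,2.5,0,0,0],[-1,0,0,4,0,0,0],[-1,0,0,6,0,0,0],[-1,0,0,8,0,0,0],[-1,0,0,11,0,0,0],[-1,0,0,15,0,0,0],[-1,0,0,19,0,0,0]]}}

```text
time: 20.6
tool_pos: [461.6, 406.2, 279.8]
eef_rot: [180.0, 0.0, 141.7]
ft_force: [0.2, 0.1, -0.5]
grip_width: 0.186
grip_force: 19.7
```

{"api": "drive_tool", "payload": {"series": [[-1,-2,-4,0,0,0,0],[-1,-4,-8,0,0,0,0],[-1,-6,-13,0,0,0,0],[-1,-6,-18,0,0,0,0],[-1,-6,-23,0,0,0,0],[-1,-6,-28,0,0,0,0],[-1,-5,-33,0,0,0,0],[-1,-4,-38,0,0,0,0]]}}

```text
time: 21.6
tool_pos: [421.7, 24.5, 278.6]
eef_rot: [179.9, 0.0, 141.7]
ft_force: [0.2, -0.1, -0.3]
grip_width: 0.189
grip_force: 19.8
```

{"api": "drive_tool", "payload": {"series": [[-1,1,-5,0,0,0,0],[-1,2,-10,0,0,0,0],[-1,4,-15,0,0,0,0],[-1,6,-19,0,0,0,0],[-1,8,-23,0,0,0,0],[-1,8,-23,0,0,0,0],[-1,8,-23,0,0,0,0]]}}

```text
time: 22.48
tool_pos: [501.4, -203.1, 277.7]
eef_rot: [180.0, -0.0, 141.7]
ft_force: [0.6, 0.5, -0.8]
grip_width: 0.185
grip_force: 19.8
```

{"api": "drive_tool", "payload": {"series": [[-1,1.7,-2.4,0,0,0,0],[-1,3.4,-4.8,0,0,0,0],[-1,5.06,-7.1,-2,0,0,0],[-1,5.06,-7.1,-4,0,0,0],[-1,5.06,-7.1,-6,0,0,0],[-1,5.06,-7.1,-7.5,0,0,0],[-1,5.06,-7.1,-7.5,0,0,0],[-1,5.06,-7.1,-7.5,0,0,0]]}}

```text
time: 23.48
tool_pos: [552.6, -274.4, 203.1]
eef_rot: [180.0, 0.1, 141.7]
ft_force: [-0.3, 0.4, -0.1]
grip_width: 0.181
grip_force: 19.8
```

```bash
python3 - <<'E'
from h import *
s=bot.capture("side");A=crop("side",0,290,95,70,70,8,s)
cv2.imwrite("pics/s4.png",s[:,:,::-1]);cv2.imwrite("pics/i.png",A)
s=bot.state();t=s['tool_pos'];print(t,s['eef_rot'],s['ft_force'],s['time'])
f=lambda P:((proj("side",P)-[290,95])*8+4).round(1).tolist()
print(f([t+[0,0,z] for z in(-82.8,-60,-40,-20,0)]),f([[552.2,-274.8,107.1],[553.6,-275,107.1],[551.5,-274.8,107.1]]))
E
```

```text
[ 552.67475746 -274.57686597  203.27915467] [1.79952124e+02 7.87476574e-02 1.41704048e+02] [-0.11662355  0.18716468 -0.15033568] 23.525
[[253.2, 372.9], [253.2, 324.1], [253.2, 280.5], [253.1, 236.1], [253.1, 190.8]] [[254.4, 400.8], [251.2, 400.5], [256.1, 400.9]]
```

View pics/i.png

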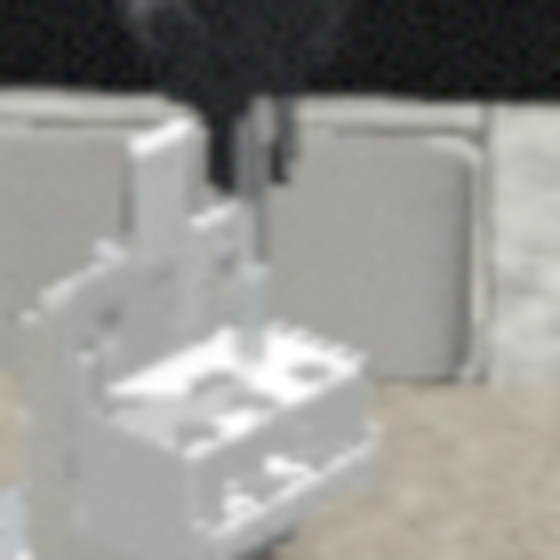

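Hole middle at about (253,401) matches the prediction (254,401); the tube is above it at u≈252. Lowering gently.

{"api": "drive_tool", "payload": {"series": [[-1,0,0,-0.8,0,0,0],[-1,0,0,-1.2,0,0,0],[-1,0,0,-1.6,0,0,0],[-1,0,0,-2,0,0,0],[-1,0,0,-2.2,0,0,0],[-1,0,0,-2.2,0,0,0]]}}

```text
time: 24.28
tool_pos: [552.2, -274.6, 180.2]
eef_rot: [-180.0, -0.0, 141.7]
ft_force: [0.2, 0.3, -0.3]
grip_width: 0.191
grip_force: 19.8
```

{"api": "drive_tool", "payload": {"series": [[-1,0,0,-0.5,0,0,0],[-1,0,0,-1,0,0,0],[-1,0,0,-1.3,0,0,0],[-1,0,0,-1.3,0,0,0]]}}

```text
time: 24.78
tool_pos: [552.1, -274.5, 167.0]
eef_rot: [-180.0, -0.0, 141.7]
ft_force: [1.1, -0.4, -0.2]
grip_width: 0.185
grip_force: 19.8
```

{"api": "drive_tool", "payload": {"series": [[-1,0,0,-0.6,0,0,0],[-1,0,0,-1.2,0,0,0],[-1,0,0,-1.7,0,0,0],[-1,0,0,-2.1,0,0,0],[-1,0,0,-2.1,0,0,0]]}}

```text
time: 25.4
tool_pos: [552.0, -274.5, 145.9]
eef_rot: [-180.0, -0.0, 141.7]
ft_force: [-0.7, 1.3, -0.5]
grip_width: 0.182
grip_force: 19.8
```

{"api": "drive_tool", "payload": {"series": [[-1,0,0,-0.1,0,0,0],[-1,0,0,-0.2,0,0,0],[-1,0,0,-0.25,0,0,0],[-1,0,0,-0.25,0,0,0]]}}

```text
time: 25.9
tool_pos: [552.2, -274.6, 143.9]
eef_rot: [180.0, 0.0, 141.7]
ft_force: [0.4, 0.1, 0.3]
grip_width: 0.182
grip_force: 19.8
```

{"api": "drive_tool", "payload": {"series": [[-1,0,0,-0.1,0,0,0],[-1,0,0,-0.2,0,0,0],[-1,0,0,-0.2,0,0,0]]}}

```text
time: 26.28
tool_pos: [552.2, -274.6, 141.8]
eef_rot: [180.0, 0.0, 141.7]
ft_force: [-0.9, 0.1, -0.4]
grip_width: 0.184
grip_force: 19.8
```

{"api": "drive_tool", "payload": {"series": [[-1,0,0,-0.1,0,0,0],[-1,0,0,-0.15,0,0,0],[-1,0,0,-0.15,0,0,0]]}}

```text
time: 26.65
tool_pos: [552.7, -275.0, 141.3]
eef_rot: [180.0, 0.1, 141.7]
ft_force: [0.3, 0.7, 4.8]
grip_width: 0.185
grip_force: 20.3
```

{"api": "drive_tool", "payload": {"series": [[-1,0,0,0.1,0,0,0],[-0.55,0,0,0.1,0,0,0],[-0.4,0,0,0.1,0,0,0],[-0.2,0,0,0.1,0,0,0],[0,0,0,0.1,0,0,0],[0,0,0,0.1,0,0,0]]}}

```text
time: 27.4
tool_pos: [552.2, -274.6, 141.3]
eef_rot: [180.0, -0.0, 141.7]
ft_force: [-0.7, -0.3, -0.9]
grip_width: 0.499
grip_force: 0.0
```

{"api": "drive_tool", "payload": {"series": [[0,0,0,1,0,0,0],[0,0,0,2.5,0,0,0],[0,0,0,5,0,0,0],[0,0,0,8,0,0,0],[0,0,0,11,0,0,0],[0,-3,4,13,0,0,0],[0,-7,9,13,0,0,0],[0,-11,14,13,0,0,0]]}}

```text
time: 28.4
tool_pos: [450.5, -145.5, 271.6]
eef_rot: [-180.0, -0.2, 141.5]
ft_force: [0.4, 0.9, -0.4]
grip_width: 0.497
grip_force: 0.0
```

{"api": "drive_tool", "payload": {"series": [[0,-2,5,0,0,0,0],[0,-4,10,0,0,0,0],[0,-4,10,0,0,0,0],[0,-4,10,0,0,0,0]]}}

```text
time: 28.9
tool_pos: [411.7, -47.2, 272.3]
eef_rot: [180.0, -0.2, 141.5]
ft_force: [0.8, -1.3, -0.4]
grip_width: 0.501
grip_force: 0.0
```

```bash
python3 - <<'E'
from h import *
s=bot.capture("side");t=bot.capture("top")
cv2.imwrite("pics/s5.png",s[:,:,::-1])
f=lambda P:proj("side",P).round(1).tolist()
o=np.array([552.2,-274.8,59.])
print("cap top/bottom pred",f([o+[0,0,120],o+[0,0,100],o+[0,0,52]]))
e=cv2.imread("pics/s3.png").astype(int); d=np.abs(s[:,:,::-1].astype(int)-e).max(2)
m=(d>30); print('\n'.join(f"{v} "+''.join('#' if x else '.' for x in m[v,290:350]) for v in range(105,150)))
print(bot.state()['ft_force'],bot.state()['tool_pos'],bot.state()['time'])
E
```

```text
cap top/bottom pred [[321.3, 125.2], [321.3, 130.7], [321.3, 143.6]]
105 ............................................................
106 ............................................................
107 ...........................................##.###.........#.
108 ..........................................#######.......####
109 ..........................................#######.......####
110 ..........................................#######.......####
111 ...........................................##.###.........##
112 ..........................................#######.......####
113 ..........................................#######.......####
114 ...........................................######.......####
115 ...........................................######.......####
116 ...........................................######.........##
117 .............................................####.........##
118 .............................................###..........##
119 ..............................................##..........#.
120 ....................................................
[... 1277 characters left out ...]
..####.........................
141 ..............................#####.........................
142 ..............................#####.........................
143 ...............................###..........................
144 ............................................................
145 ............................................................
146 ...........................#####............................
147 ..........................######............................
148 ...........................####.............................
149 ............................................................
[-0.65217214 -0.68943561 -0.00797444] [411.78163642 -47.65730279 271.87120728] 29.0
```

The difference image shows only the tube, upright in the middle hole where predicted (cap at about (323,126)), and the holder unmoved. Handing in.

```bash
python3 -c "
from rig import bot
print(bot.finish_job())"
```

```text
the job is handed in; nothing more can be done
None
```

I hung the holder on both studs with the catch sprung and stood the capped tube in its middle hole. All is released and the job was handed in at about 29 s; the hand-in returned no verdict.

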